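# Put away the shelf brackets and shut the hardware case

### The arm

A 6-joint arm with a two-finger parallel gripper is mounted at the origin on the work surface. World frame = base frame: x ahead of the robot, y to its left, z up, the work surface at z = 0. Lengths are in mm, angles in rad, forces in N, time in s.
With the tool pointing down it reaches from about 300 to 775 mm from the base axis. Payload 14.6 kg.
Tool frame: the origin (TCP) lies between the finger pads; the fingertips stand 8 mm ahead of it and the grasp point (between the pads) lies 11 mm behind it; z points along the fingers, y is the direction in which the jaws open and shut (so a half turn about z gives the same grasp; the last joint's range is limited). The gripper opens to 94 mm and grips with 3 to 60 N. Pads are 16 mm wide; open, the fingers measure 119 mm over their backs; the gripper's body (75 mm by 177 mm) begins 78 mm behind the grasp point.
Start: joints at [1.258, 0.3, 1.521, -0, 1.321, -0.067], TCP at [133.831, 533.459, 213.446] pointing down, gripper open.
Joint ranges: [-3.03, 3.03], [-0.79, 2.21], [0.23, 2.52], [-1.04, 4.18], [0, 3.07], [-2.55, 2.55]. Speed limits (rad/s): [2.22, 2.22, 2.57, 3.14, 3.14, 3.14].

### API

Orientations are given as [roll, pitch, yaw] about the fixed x, y, z axes, in that order (R = Rz(yaw) Ry(pitch) Rx(roll)).
In Python, from cell import manip gives the robot as it stands. The module is installed in compiled form; this text tells all that it offers.
- The arm moves only by the tool send_rows, never from a script. Its argument "series" is a list that holds one entry, the list of rows, each a list of 5 numbers: the opening, from 0 (shut) to 1 (fully open), then the shift along the tool's x, y, z in mm, then the turn about the tool's z in degrees. In form: [[[gripper, dx, dy, dz, roll], ...]]. A call has 1 to 10 rows; each row is the pose to reach, as a shift and turn from the pose commanded when the call began, along the tool's axes at that moment; what a row does not reach only later rows make up. A row lasts 1/10 s, in which the tool goes at most 50 mm and 8.59 degrees, less where a joint would pass 70% of its speed; a pose out of reach is approached as far as the arm can. A call with a gripper value outside its range is refused whole. The fingers move at their own pace and stop on an object; "newtons" is the grip in N (left out, the last holds). Time passes only in rows, so rows that repeat a pose let the fingers close. It gives the time, the measured TCP pose, the force and the opening at its end, in the units of the state.
- manip.read_state(): the state, without advancing time (a new reading comes with each control period).
- manip.camera(name): name is "side" or "top"; returns a dict with "img" (420x560x3 uint8, red, green, blue), "vfov" (degrees; the focal length in pixels is half the picture's height over the tangent of half this angle, whatever the lens; pixels are square), "cx", "cy" (the principal point, pixels), "pose" (4x4, takes a point from camera to world coordinates). Camera axes: x right, y down, z forward; pixel columns grow to the right and rows downward; lengths in mm; the calibration is good to about 2 mm. A picture is of the moment at which its call begins. There is no depth.
- manip.sign_off(): hands the job in, once; it reports no verdict.
Trained networks look in a picture, given as the dict that the camera call returned (one of the last four; its "shot" number tells which), for a name from the list of things; names that differ only in an ending like _2 or _b are one class to them, and where a whole thing is asked for, a point or a joint stands for the part that bears it (a point fixed in the world has none). Each returns a list of dicts, best first, with "conf" (0 to 1); they miss things now and then, are a little off and sometimes report something else, mostly with a low value. They report only what shows in the picture. A call takes as long as a camera call. They do not tell look-alikes from the thing itself.
- manip.find_in(target, picture): "rect" ([left, top, width, height] in pixels, round what is visible of it).
- manip.silhouettes(target, picture): "pixels" (420x560 bool, what is visible of it) and "rect" ([left, top, width, height] in pixels, round what is visible of it).
The state is a dict: "clock": time; "joints": joint angles; "qd": joint speeds; "effort": joint torques, N m; "eef_pos": TCP position; "eef_rot": TCP orientation; "wrist_force": force on the tool from outside, world axes, zero at the start; "moment": the same for the moment, N m; "finger_gap": finger opening in mm.
Only numpy, scipy, OpenCV 4.12 (cv2) and the standard library are available. Lean on these libraries where they do the work, as an engineer would, in place of code of your own. Each camera call takes 0.05 s, during which the arm holds its last target. There are 200 camera calls.

### The job

Slide the hatch of the blue hardware case fully open, put all the sound shelf brackets from the tray inside the case, and gently push the hatch shut until it is fully home against the frame, without slamming it. Cull the odd brackets (bent, or with a snapped-off leg) into the red scrap tub. Leave the other things on the table where they are.

Things in the scene. Friction and masses are not known exactly. Their poses are not given: they have to be found in the camera images.
- bracket_a: sound white L-shaped plastic shelf bracket, square 14 mm bar, lies flat, 14 mm high; origin on its underside, z up through its thickness; long leg 60 mm: x from -30 to 30 mm, centred on y = -15.5 mm; short leg at right angles at its -x end, 45 mm measured outside: centred on x = -23 mm, y from -22.5 to 22.5 mm. 40 g. May be absent
- bracket_b: sound white L-shaped plastic shelf bracket, square 14 mm bar, lies flat, 14 mm high; origin on its underside, z up through its thickness; long leg 60 mm: x from -30 to 30 mm, centred on y = -15.5 mm; short leg at right angles at its -x end, 45 mm measured outside: centred on x = -23 mm, y from -22.5 to 22.5 mm. 40 g. May be absent
- bracket_c: sound white L-shaped plastic shelf bracket, square 14 mm bar, lies flat, 14 mm high; origin on its underside, z up through its thickness; long leg 60 mm: x from -30 to 30 mm, centred on y = -15.5 mm; short leg at right angles at its -x end, 45 mm measured outside: centred on x = -23 mm, y from -22.5 to 22.5 mm. 40 g. May be absent
- bracket_d: sound white L-shaped plastic shelf bracket, square 14 mm bar, lies flat, 14 mm high; origin on its underside, z up through its thickness; long leg 60 mm: x from -30 to 30 mm, centred on y = -15.5 mm; short leg at right angles at its -x end, 45 mm measured outside: centred on x = -23 mm, y from -22.5 to 22.5 mm. 40 g. May be absent
- bracket_e: ODD bracket: like the sound ones, same frame, but its short leg is snapped off (short leg reaches only y = 2 mm instead of 22.5 mm). May be absent
- bracket_f: ODD bracket, bent open to 130 degrees instead of a right angle: square 14 mm bar, lies flat, 14 mm high; origin on its underside, z up through its thickness; long leg x from -20 to 37 mm, centred on y = -15.5 mm; the other leg 40 mm long from the point (-16, -15.5) mm in the direction 130 degrees from +x towards +y. May be absent
- bracket_g: ODD bracket: like the sound ones, same frame, but its long leg is snapped off (x from -30 to only 4 mm); the short leg is whole. May be absent
- tray: dark grey sorting tray 290 x 290 mm, fixed, origin at centre of underside; floor 3 mm thick, rim 10 mm high; the brackets lie on it at the start, any way round
- case: light blue hardware case, fixed, 190 (x) x 360 (y) mm, walls 10 mm thick and 77 mm high; origin at centre of underside. Its -y half is the open-topped bay, the +y half is a closed block 65 mm high over which the hatch slides
- case_bay (a point): centre of the bay's floor, axes as the case, 4 mm above the table; the bay is 170 mm (x) by 165 mm (y) inside, and 62 mm deep up to the hatch
- hatch (a joint): grey sliding hatch of the case, 166 x 167 mm plate between z = 66 and 74 mm, running along the case's y axis; 0 = shut against the frame at the bay's -y end, 0.165 m = fully open at its stop, bay clear. Slides with about 2 N of friction and stays where it is left; starts partly open
- hatch_grip (a point): centre of the top of the hatch's black upright handle, a fin 70 mm along the case's x, 12 mm thick along y, standing 28 mm up from the plate (its top 102 mm above the table), in the middle of the plate
- tub: red open scrap tub, fixed, 136 x 136 x 60 mm, walls 4 mm, origin at centre of underside
- tub_in (a point): centre of the scrap tub's inner floor, 4 mm above the table
- felt_tin: bystander: small round steel tin, 42 mm across, 24 mm high, standing on the tray among the brackets; origin at underside
- sponge: bystander: yellow sponge 60 x 90 x 30 mm, beyond the scrap tub
- tape_roll: bystander: blue roll of tape, 90 mm across, 25 mm high, beyond the tray
- brush: bystander: brush lying beyond the tray
- spray_can: bystander: spray can 60 mm across, 190 mm high, at the left
- wipes: bystander: wipes canister 80 mm across, 170 mm high, at the left
- paint_tin: bystander: paint tin 90 mm across, 100 mm high, at the right
Not all that is in view belongs to the job. Leave any turquoise look-alike of the bracket_c alone.

How it is judged:
By the outcome, as a careful person would: the job done as asked, in the order asked, and still so for the second after the job is handed in, with the robot touching nothing.
Of bracket_a, bracket_b, bracket_c, bracket_d only 3 to 4 are there at a start; the rules pass over those that are not, and their reading is None.
Of bracket_e, bracket_f, bracket_g only 2 to 3 are there at a start; the rules pass over those that are not, and their reading is None.
At some moment in a run one of bracket_a, bracket_b, bracket_c, bracket_d, bracket_e, bracket_f, bracket_g may be knocked a few centimetres aside while the robot is not near it.
Once in a run the grip may slacken for a moment while it holds something.
It also fails if it takes over 200 s, if anything falls off the work surface, if the arm or the gripper's body presses on something with over 40 N, if the wrist force passes 120 N, or if a joint passes its speed limit or range.

## Working session

There is one attempt and no reset: what is moved stays moved. The work goes in short steps, Python scripts to look and compute and a tool call to move; the robot and the scene stay as the last step left them, time stands still between calls to the robot, and variables do not carry over. Pictures are saved under pics/ and viewed, about 12 in all and at most 16, crops included, and the job is handed in when it is done.

Besides the shell and the picture viewer there is one more tool, called by a JSON object that holds its "api" and its "payload", one argument or row to a line. send_rows: Moves the arm, as the interface text tells. Its arguments: {"type":"object","properties":{"series":{"type":"array"},"newtons":{"type":"number"}},"required":["series"]}

```bash
mkdir -p pics; ls
cat > h.py <<'E'
import numpy as np, cv2
from cell import manip
def cam(n,save=None):
    p=manip.camera(n)
    if save: cv2.imwrite(f'pics/{save}.png',p['img'][:,:,::-1])
    return p
def f(p): return p['img'].shape[0]/2/np.tan(np.radians(p['vfov'])/2)
def unproj(p,uv,z):
    uv=np.atleast_2d(np.asarray(uv,float)); T=np.array(p['pose']); F=f(p)
    d=np.c_[(uv[:,0]-p['cx'])/F,(uv[:,1]-p['cy'])/F,np.ones(len(uv))]@T[:3,:3].T
    o=T[:3,3]; return o+d*((z-o[2])/d[:,2])[:,None]
def proj(p,X):
    T=np.array(p['pose']); c=(np.atleast_2d(X)-T[:3,3])@T[:3,:3]; return np.c_[p['cx']+f(p)*c[:,0]/c[:,2],p['cy']+f(p)*c[:,1]/c[:,2]]
E
python3 - <<'E'
from h import *
for n in ('top','side'):
    p=cam(n,n+'0'); print(n,p['vfov'],p['cx'],p['cy'],np.round(p['pose'],3).tolist(),[k for k in p])
    for t in ['tray','case','hatch','hatch_grip','tub','bracket_a','bracket_e','bracket_f','bracket_g','felt_tin']:
        print(t,[(round(d['conf'],2),np.round(d['rect']).tolist()) for d in manip.find_in(t,p)])
print(manip.read_state())
E
```

```text
pics
top 48.40750782230634 280.8989805979798 204.97667879185124 [[0.02, -0.986, 0.164, 290.043], [-1.0, -0.019, 0.003, -5.57], [0.0, -0.164, -0.986, 1612.855], [0.0, 0.0, 0.0, 1.0]] ['img', 'vfov', 'cx', 'cy', 'pose', 'shot']
tray [(0.76, [276.0, 170.0, 93.0, 93.0])]
case [(0.76, [152.0, 172.0, 111.0, 67.0])]
hatch [(0.95, [185.0, 181.0, 54.0, 48.0])]
hatch_grip [(0.71, [187.0, 181.0, 52.0, 49.0])]
tub [(0.82, [384.0, 209.0, 49.0, 41.0]), (0.44, [77.0, 226.0, 36.0, 21.0])]
bracket_a [(0.5, [337.0, 235.0, 16.0, 17.0]), (0.45, [343.0, 210.0, 14.0, 23.0]), (0.39, [286.0, 207.0, 15.0, 21.0])]
bracket_e [(0.5, [337.0, 235.0, 16.0, 17.0]), (0.45, [343.0, 210.0, 14.0, 23.0]), (0.39, [286.0, 207.0, 15.0, 21.0])]
bracket_f [(0.5, [337.0, 235.0, 16.0, 17.0]), (0.45, [343.0, 210.0, 14.0, 23.0]), (0.39, [286.0, 207.0, 15.0, 21.0])]
bracket_g [(0.5, [337.0, 235.0, 16.0, 17.0]), (0.45, [343.0, 210.0, 14.0, 23.0]), (0.39, [286.0, 207.0, 15.0, 21.0])]
felt_tin []
side 47.35361812487586 276.1433712109039 211.38386935933423 [[0.754, -0.512, 0.411, -84.175], [-0.656, -0.579, 0.484, -717.933], [-0.01, -
[... 1555 characters left out ...]
236.0, 8.0, 13.0])]
{'clock': 1.1, 'joints': array([ 1.25834757e+00,  2.99888040e-01,  1.52101179e+00, -1.81240771e-05,
        1.32073336e+00, -6.66164921e-02]), 'qd': array([ 8.54952454e-04, -2.07504593e-03,  1.18469169e-03, -4.15036935e-05,
        2.95070974e-04,  5.13405687e-04]), 'effort': array([-2.30686564e-04, -5.31650376e+01, -3.52914369e+01,  7.08317687e-02,
        2.11931689e-02,  1.93737412e-05]), 'eef_pos': array([133.85888018, 533.43781487, 213.44715375]), 'eef_rot': array([-3.14155104e+00,  1.48232176e-05,  2.89576488e+00]), 'wrist_force': array([-0.27491258, -0.89691395,  0.2115685 ]), 'moment': array([ 0.02350944, -0.00851109, -0.02506435]), 'finger_gap': 94.3787380864828}
```

Run:
```python
import cv2
a=cv2.imread('pics/top0.png');b=cv2.imread('pics/side0.png')
cv2.imwrite('pics/topT.png',cv2.resize(a[165:270,268:375],None,fx=5.6,fy=5.6,interpolation=cv2.INTER_CUBIC))
cv2.imwrite('pics/sideT.png',cv2.resize(b[200:350,240:415],None,fx=4,fy=4,interpolation=cv2.INTER_CUBIC))
```

```text
(no output)
```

View pics/top0.png

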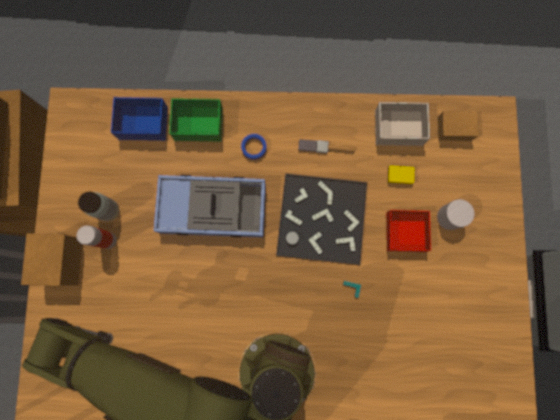

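View pics/topT.png

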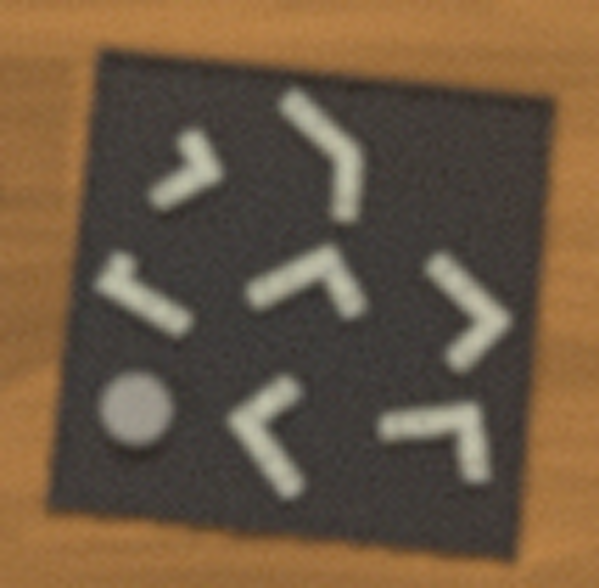

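View pics/sideT.png

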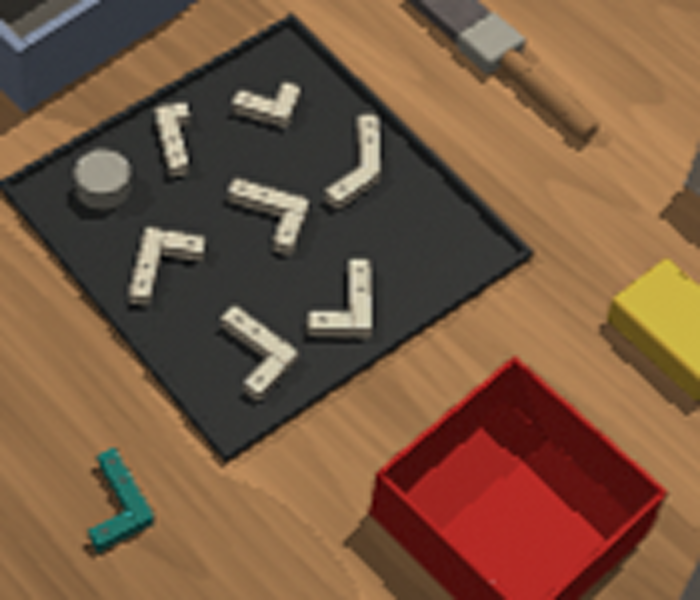

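```bash
cat >> h.py <<'E'
from scipy.optimize import minimize
S=4
def box(x0,x1,y0,y1,z0,z1,R=None,o=(0,0)):
    c=np.array([[x,y,z] for x in(x0,x1) for y in(y0,y1) for z in(z0,z1)],float)
    if R is not None:
        a=np.radians(R); c[:,:2]=c[:,:2]@np.array([[np.cos(a),np.sin(a)],[-np.sin(a),np.cos(a)]])
    c[:,:2]+=o; return c
z0,z1=3,17
M={'sound':[box(-30,30,-22.5,-8.5,z0,z1),box(-30,-16,-22.5,22.5,z0,z1)],
 'e':[box(-30,30,-22.5,-8.5,z0,z1),box(-30,-16,-22.5,2,z0,z1)],
 'g':[box(-30,4,-22.5,-8.5,z0,z1),box(-30,-16,-22.5,22.5,z0,z1)],
 'f':[box(-20,37,-22.5,-8.5,z0,z1),box(0,40,-7,7,z0,z1,130,(-16,-15.5))],
 'case':[box(-95,95,-180,180,0,77)],'tub':[box(-68,68,-68,68,0,60)],'tray':[box(-145,145,-145,145,0,10)],'tin':[box(-16,16,-16,16,3,27)]}
def tf(q,B):
    a=q[2]; P=B.copy(); P[:,:2]=B[:,:2]@np.array([[np.cos(a),np.sin(a)],[-np.sin(a),np.cos(a)]])+q[:2]; return P
def render(p,q,m,dz=0):
    r=np.zeros((420*S,560*S),np.uint8)
    for B in M[m]:
        uv=(proj(p,tf(q,B)+[0,0,dz])+.5)*S
        cv2.fillConvexPoly(r,cv2.convexHull(np.round(uv*16).astype(np.int32)),1,shift=4)
    return r
def fit(views,m,q0,dz=0):
    # views: list of (p, mask upscaled uint8)
    def cost(q):
        t=0
        for p,mk in views: 
            r=render(p,q,m,dz); t+=np.count_nonzero(r^mk)/max(1,np.count_nonzero(mk))
        return t/len(views)
    d=np.array([8,8,.25]); sx=np.vstack([q0]+[np.array(q0)+d*np.eye(3)[i] for i in range(3)])
    s=minimize(cost,q0,method='Nelder-Mead',options=dict(initial_simplex=sx,maxiter=90,xatol=.1,fatol=1e-4)); return s.fun,s.x
def up(mask): return (cv2.resize(mask.astype(np.float32),None,fx=S,fy=S,interpolation=cv2.INTER_CUBIC)>.5).astype(np.uint8)
def white(p,th=120):
    g=p['img'].min(2).astype(np.float32); g=cv2.resize(g,None,fx=S,fy=S,interpolation=cv2.INTER_CUBIC); return (g>th).astype(np.uint8)
def brackets(p,region,th=120,dz=0,types=('sound','e','g','f')):
    w=white(p,th)*region; n,l,st,ce=cv2.connectedComponentsWithStats(w); out=[]
    for i in range(1,n):
        if st[i,4]<40*S*S: continue
        mk=(l==i).astype(np.uint8); x,y=unproj(p,ce[i]/S-.5,10+dz)[0][:2]
        best=min((fit([(p,mk)],m,[x,y,a],dz)+(m,) for m in types for a in np.arange(0,6.28,1.05)),key=lambda t:t[0]); out.append(best)
        print(best[2],round(best[0],3),np.round(best[1],2),st[i,4]/S/S,flush=True)
    return out
E
cat > m.py <<'E'
from h import *
import pickle
p=cam('top'); s=cam('side'); 
R={}
for n,q0 in (('case',[560,215,0]),('tub',[480,-385,0]),('tray',[520,-130,-.1])):
    V=[]
    for c in (p,s):
        d=manip.silhouettes(n,c)
        if d and d[0]['conf']>.5: V.append((c,up(d[0]['pixels'])))
    if not V: print('none',n); continue
    R[n]=fit(V,n,q0); print(n,len(V),round(R[n][0],3),np.round(R[n][1],3))
    if len(V)>1: print('  each',[ (round(a,3),np.round(b,3)) for a,b in (fit([v],n,q0) for v in V)])
for c in (p,s):
    for t in('hatch','hatch_grip'):
        d=manip.silhouettes(t,c)
        if d: print(t,d[0]['conf'],d[0]['rect'])
print('ti',np.median(p['img'][205:230,300:340].reshape(-1,3),0))
q=R.get('tray',(0,np.array([520,-130,-.1])))[1]
M['in']=[box(-140,140,-140,140,3,3)]
B=[]
for c,th in((p,120),(s,125)):
    print('view'); B.append(brackets(c,render(c,q,'in'),th))
pickle.dump((R,B),open('r.pkl','wb'))
E
time timeout 560 python3 m.py
```

```text
case 2 0.024 [ 5.44497e+02  2.37722e+02 -2.30000e-02]
  each [(np.float64(0.02), array([ 5.44638e+02,  2.39451e+02, -1.90000e-02])), (np.float64(0.014), array([ 5.43659e+02,  2.34034e+02, -2.30000e-02]))]
tub 2 0.044 [ 4.75063e+02 -4.33918e+02 -2.30000e-02]
  each [(np.float64(0.027), array([ 4.74964e+02, -4.32797e+02, -1.70000e-02])), (np.float64(0.03), array([ 4.74393e+02, -4.36871e+02, -2.10000e-02]))]
tray 2 0.192 [ 5.16162e+02 -1.44247e+02 -9.00000e-02]
  each [(np.float64(0.165), array([ 5.16563e+02, -1.41255e+02, -9.10000e-02])), (np.float64(0.204), array([ 5.15463e+02, -1.45865e+02, -9.00000e-02]))]
hatch 0.69 [184.4, 179.2, 55.1, 50.7]
hatch_grip 0.73 [186.7, 180.5, 50.6, 49.5]
hatch 0.76 [204.6, 145.4, 66.1, 51.4]
hatch_grip 0.8 [204.2, 145.4, 66.6, 52.3]
ti [64. 61. 58.]
view
f 0.32 [ 605.13 -147.35    0.79] 97.4375
g 0.312 [ 6.0622e+02 -5.6980e+01  5.6000e-01] 68.6875
sound 0.239 [ 515.49 -143.96    2.06] 100.5625
e 0.232 [525.06 -51.83   4.19] 78.0
sound 0.248 [ 508.38 -233.3     0.73] 100.5
g 0.589 [430.71 -30.14   2.12] 91.125
sound 0.176 [ 429.75 -132.78    3.8 ] 104.5
sound 0.272 [ 424.79 -223.22    1.75] 100.9375
view
g 0.809 [ 6.0676e+02 -5.6060e+01  6.0000e-01] 65.6875
e 0.53 [528.98 -47.41   4.16] 74.125
e 0.465 [ 607.28 -144.91    0.76] 102.4375
g 0.518 [468.72 -30.96  -0.62] 98.25
e 0.609 [ 514.67 -142.94    1.93] 104.5625
e 0.546 [ 434.65 -130.54    3.78] 109.875
e 0.457 [ 513.38 -229.7     0.78] 122.1875
e 0.566 [ 425.23 -219.64    1.53] 123.125
real	0m49.413s
user	0m46.176s
sys	0m0.204s
```

```bash
cat >> h.py <<'E'
for k in('sound','e','g','f'):
    for b in M[k]: b[:,2]=17
M['in']=[box(-140,140,-140,140,3,3)]
TRAY=np.array([516.2,-144,-.09]); CASE=np.array([544.5,237,-.023]); TUB=np.array([475,-434,-.02])
def w2(q,x,y): c,s=np.cos(q[2]),np.sin(q[2]); return q[0]+c*x-s*y,q[1]+s*x+c*y
class Sim:
    def __init__(s,st=None):
        if st is None:
            r=manip.read_state(); st=[*r['eef_pos'],r['eef_rot'][2]]
        s.p=np.array(st,float)
    def call(s,x,y,z,yaw,fold=True):
        d=(yaw-s.p[3]); d=(d+np.pi/2)%np.pi-np.pi/2 if fold else d
        c,n=np.cos(s.p[3]),np.sin(s.p[3]); D=np.array([x,y,z])-s.p[:3]
        o=np.round([c*D[0]+n*D[1], n*D[0]-c*D[1], -D[2]],1); r=round(-np.degrees(d),1)
        print('shift',o,'roll',r,'rows>=%.1f'%max(np.linalg.norm(o)/50,abs(r)/8.59))
        s.p[:2]+= [c*o[0]+n*o[1], n*o[0]-c*o[1]]; s.p[2]-=o[2]; s.p[3]-=np.radians(r)
E
cat > look.py <<'E'
from h import *
import sys
def look(types=('sound','e','g','f'),views=('top','side')):
    for n,th in(('top',115),('side',135)):
        if n in views:
            c=cam(n); print(n); B=brackets(c,render(c,TRAY,'in'),th)
if __name__=='__main__': look(views=sys.argv[1:] or ('top','side'))
E
python3 look.py
python3 - <<'E'
from h import *
for n in('top','side'):
    p=cam(n); g=p['img'].max(2)
    M['h']=[box(-55,55,-110,40,90,90)]
    m=(render(p,CASE,'h')[S//2::S,S//2::S]>0)
    vals=g[m]; th=35
    k=m&(g<th); ys,xs=np.nonzero(k); print(n,k.sum(),np.percentile(vals,[2,5,10,30]), xs.min(),xs.max(),ys.min(),ys.max())
    X=unproj(p,[xs.mean(),ys.mean()],95)[0]; print(X, 'case frame', np.array([[np.cos(CASE[2]),np.sin(CASE[2])],[-np.sin(CASE[2]),np.cos(CASE[2])]])@(X[:2]-CASE[:2]))
E
```

```text
top
f 0.086 [ 603.76 -147.15    0.82] 105.25
g 0.127 [ 6.052e+02 -5.717e+01  5.200e-01] 72.9375
sound 0.069 [ 514.44 -143.53    2.06] 108.0625
e 0.075 [523.69 -51.6    4.19] 83.75
sound 0.065 [ 507.54 -232.6     0.79] 106.9375
g 0.57 [434.13 -27.59   1.84] 98.375
sound 0.063 [ 428.84 -131.75    3.79] 111.375
sound 0.087 [ 424.32 -221.93    1.72] 110.0625
side
g 0.237 [ 6.0519e+02 -5.9710e+01  5.0000e-01] 61.375
e 0.265 [523.9  -53.21   4.19] 67.5625
f 0.224 [ 602.18 -150.02    0.8 ] 95.0
g 0.596 [ 4.639e+02 -3.118e+01 -1.600e-01] 90.3125
sound 0.263 [ 514.59 -145.4     2.05] 95.6875
sound 0.269 [ 429.02 -134.09    3.79] 100.75
sound 0.166 [ 507.53 -234.77    0.85] 114.375
sound 0.248 [ 424.86 -223.69    1.73] 113.1875Traceback (most recent call last):
  File "<stdin>", line 7, in <module>
    return umr_minimum(a, axis, None, out, keepdims, initial, where)
ValueError: zero-size array to reduction operation minimum which has no identity
```

Run:
```python
from h import *
for n in('top','side'):
    p=cam(n); g=p['img'].max(2)
    M['h']=[box(-50,50,-90,40,90,90)]
    m=(render(p,CASE,'h')[S//2::S,S//2::S]>0)
    vals=g[m]; print(n,np.percentile(vals,[1,3,5,10,20,30,50]))
    for th in(50,60,70):
        k=(m&(g<th)).astype(np.uint8); N,l,st,ce=cv2.connectedComponentsWithStats(k)
        for i in range(1,N):
            if st[i,4]>15:
                X=unproj(p,ce[i],97)[0]; print(th,st[i],X.round(), (np.array([[np.cos(CASE[2]),np.sin(CASE[2])],[-np.sin(CASE[2]),np.cos(CASE[2])]])@(X[:2]-CASE[:2])).round(1))
s=Sim(); print(s.p)
```

```text
top [ 44.    48.    54.55  76.    87.    96.   105.  ]
50 [211 195   4  20  46] [539. 222.  97.] [ -5.2 -14.8]
60 [211 195   5  21  68] [539. 223.  97.] [ -5.1 -14.3]
70 [210 194   6  25 103] [537. 223.  97.] [ -6.7 -14.6]
side [  5.   7.   8.  14.  40.  76. 101.]
50 [227 153  32  22 180] [542. 213.  97.] [ -1.8 -23.9]
60 [226 153  33  24 194] [542. 213.  97.] [ -1.8 -24.4]
70 [226 153  34  24 213] [543. 212.  97.] [ -1.  -25.3]
70 [240 152  23  20  23] [589. 199.  97.] [ 45. -37.]
[133.84207414 533.45899578 213.44689281   2.8957861 ]
```

Run:
```python
from h import *
s=Sim(); s.call(542,222,180,np.pi-.023); s.call(542,222,87,np.pi-.023)
```

```text
shift [-471.7 -202.8   33.4] roll -12.8 rows>=10.3
shift [ 0.  0. 93.] roll 0.0 rows>=1.9
```

{"api": "send_rows", "payload": {
  "series": [
    [[1,-40,-17,3,-1.1],[1,-84,-36,6,-2.3],[1,-130,-56,9,-3.5],[1,-176,-76,12,-4.8],[1,-222,-96,16,-6],[1,-268,-115,19,-7.3],[1,-314,-135,22,-8.5],[1,-360,-155,26,-10],[1,-406,-175,29,-11.4],[1,-440,-189,31,-12.8]]
  ]
}}

```text
clock: 2.95
eef_pos: [516.4, 240.9, 182.3]
eef_rot: [-3.141, 0.0, 3.119]
wrist_force: [-1.2, 0.0, 0.9]
finger_gap: 93.7
```

Run:
```python
from h import *
s=Sim(); print(s.p); s.call(542,222,87,np.pi-.023)
```

```text
[516.43746492 240.94087625 182.25501362   3.11899802]
shift [-26.  -18.4  95.3] roll 0.0 rows>=2.0
```

{"api": "send_rows", "payload": {
  "series": [
    [[1,-26,-18,30,0],[1,-26,-18,60,0],[1,-26,-18,80,0],[1,-26,-18,95,0],[0.1,-26,-18,95,0],[0,-26,-18,95,0],[0,-26,-18,95,0],[0,-26,-18,95,0],[0,-26,-18,95,0],[0,-26,-18,95,0]]
  ],
  "newtons": 15
}}

```text
clock: 3.95
eef_pos: [540.3, 224.6, 87.8]
eef_rot: [3.141, 0.001, 3.119]
wrist_force: [0.5, 0.1, 0.2]
finger_gap: 49.3
```

{"api": "send_rows", "payload": {
  "series": [
    [[0,0,0,0,0],[0,0,0,0,0],[0,0,0,0,0],[0,0,0,0,0],[0,0,0,0,0],[0,0,0,0,0],[0,0,0,0,0]]
  ]
}}

```text
clock: 4.65
eef_pos: [540.2, 224.4, 87.4]
eef_rot: [-3.141, -0.0, 3.119]
wrist_force: [-0.2, -1.5, 0.8]
finger_gap: 12.1
```

{"api": "send_rows", "payload": {
  "series": [
    [[0,0,8,0,0],[0,0,18,0,0],[0,0,28,0,0],[0,0,38,0,0],[0,0,48,0,0],[0,0,58,0,0],[0,0,68,0,0],[0,0,75,0,0],[0,0,80,0,0],[0,0,82,0,0]]
  ]
}}

```text
clock: 5.65
eef_pos: [541.8, 307.0, 87.4]
eef_rot: [3.142, -0.0, 3.12]
wrist_force: [-5.0, -1.5, 3.6]
finger_gap: 11.5
```

{"api": "send_rows", "payload": {
  "series": [
    [[0,0,2,0,0],[0,0,4,0,0],[0,0,6,0,0],[0,0,7,0,0],[0,0,8,0,0],[0,0,9,0,0],[0,0,10,0,0],[0,0,11,0,0]]
  ]
}}

```text
clock: 6.45
eef_pos: [542.0, 314.1, 87.4]
eef_rot: [-3.135, -0.003, 3.118]
wrist_force: [-9.7, -29.8, 12.0]
finger_gap: 12.0
```

{"api": "send_rows", "payload": {
  "series": [
    [[0,0,-2,0,0],[0,0,-3,0,0],[0.2,0,-3,0,0],[0.43,0,-3,0,0],[0.43,0,-3,0,0],[0.43,0,-3,-20,0],[0.43,0,-3,-40,0],[0.43,0,-3,-60,0],[0.43,0,-3,-60,0]]
  ]
}}

```text
clock: 7.35
eef_pos: [543.3, 315.1, 150.2]
eef_rot: [3.139, 0.004, 3.119]
wrist_force: [0.2, 0.3, 0.7]
finger_gap: 40.4
```

```bash
cat >> h.py <<'E'
HZ=135
def plan(s,b,gl,pick,place,dest,zrel,byoff=0):
    """b: bracket pose; gl: grasp pt local; pick/place tool yaw; dest: world xy for grasp point (or bay-local quadrant tuple)"""
    g=w2(b,*gl); print('hover',np.round(g,1)); s.call(*g,60,pick,False); print('down'); s.call(*g,13,pick,False)
    print('lift/transit'); s.call(*dest,HZ,place,False); print('drop'); s.call(*dest,zrel,place,False)
def baydest(qx,qy,byaw,gl):
    c=w2(CASE,qx,-87.5+qy); k=np.cos(byaw),np.sin(byaw); return c[0]+k[0]*gl[0]-k[1]*gl[1], c[1]+k[1]*gl[0]+k[0]*gl[1]
E
python3 - <<'E'
from h import *
p=cam('top','t1'); cv2.imwrite('pics/t1c.png',cv2.resize(p['img'][160:270,140:380,::-1],None,fx=3.3,fy=3.3,interpolation=cv2.INTER_CUBIC))
s=Sim(); print(s.p)
plan(s,[514.5,-144.5,2.055],(0,-15.5),2.055,3.119,baydest(-40,-36,3.119,(0,-15.5)),24)
E
```

```text
[542.68253576 314.77293911 148.26173733   3.11927844]
hover [ 528.2 -137.3]
shift [   4.4 -452.3   88.3] roll 61.0 rows>=9.2
down
shift [ 0.  0. 47.] roll -0.0 rows>=0.9
lift/transit
shift [ 248.8  101.2 -122. ] roll -61.0 rows>=7.1
drop
shift [ 0.00e+00 -1.00e-01  1.11e+02] roll 0.0 rows>=2.2
```

View pics/t1c.png

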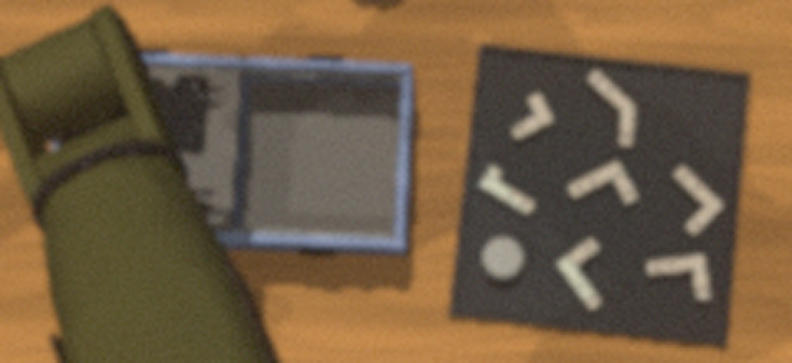

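{"api": "send_rows", "payload": {
  "series": [
    [[0.43,0,-45,0,6],[0.43,1,-92,5,12],[0.43,1,-140,10,19],[0.43,2,-188,16,26],[0.43,2,-236,24,33],[0.43,3,-284,34,40],[0.43,3,-331,46,47],[0.43,4,-376,60,54],[0.43,4,-419,75,61],[0.43,4.4,-452.3,88,61]]
  ]
}}

```text
clock: 8.4
eef_pos: [526.7, -139.7, 57.5]
eef_rot: [-3.14, -0.001, 2.049]
wrist_force: [0.8, 0.4, 0.4]
finger_gap: 40.4
```

{"api": "send_rows", "payload": {
  "series": [
    [[0.43,0,0,0,0],[0.43,0,0,20,0],[0.43,0,0,35,0],[0.43,0,0,44,0],[0.43,0,0,47,0],[0.43,0,0,47,0],[0.1,0,0,47,0],[0,0,0,47,0],[0,0,0,47,0],[0,0,0,47,0]]
  ],
  "newtons": 30
}}

```text
clock: 9.4
eef_pos: [527.8, -137.7, 12.7]
eef_rot: [3.141, 0.0, 2.055]
wrist_force: [0.9, 0.4, 2.4]
finger_gap: 13.8
```

{"api": "send_rows", "payload": {
  "series": [
    [[0,0,0,0,0],[0,0,0,0,0],[0,0,0,0,0]]
  ]
}}

```text
clock: 9.7
eef_pos: [527.9, -137.7, 12.7]
eef_rot: [3.141, 0.0, 2.054]
wrist_force: [-1.4, 1.0, 5.2]
finger_gap: 13.9
```

{"api": "send_rows", "payload": {
  "series": [
    [[0,0,0,-25,0],[0,0,0,-65,0],[0,10,4,-105,-3],[0,42,17,-122,-11],[0,83,34,-122,-19],[0,126,51,-122,-27],[0,169,69,-122,-36],[0,208,85,-122,-45],[0,235,96,-122,-53],[0,248.8,101.2,-122,-61]]
  ]
}}

```text
clock: 10.7
eef_pos: [501.0, 132.0, 134.3]
eef_rot: [3.142, -0.0, 3.127]
wrist_force: [0.6, -0.1, 0.1]
finger_gap: 13.8
```

{"api": "send_rows", "payload": {
  "series": [
    [[0,0,0,0,0],[0,0,0,35,0],[0,0,0,75,0],[0,0,0,100,0],[0,0,0,111,0],[0,0,0,111,0],[0.26,0,0,111,0],[0.26,0,0,111,0],[0.26,0,0,111,0],[0.26,0,0,90,0]]
  ]
}}

```text
clock: 11.7
eef_pos: [500.6, 129.5, 43.5]
eef_rot: [-3.141, -0.003, 3.119]
wrist_force: [-0.1, 0.3, 0.0]
finger_gap: 24.4
```

Run:
```python
from h import *
s=Sim(); print(s.p); s.call(*s.p[:2],HZ,3.119)
plan(s,[424.6,-222.8,1.725],(0,-15.5),1.725,-.023,baydest(-40,36,-.023,(0,-15.5)),24)
```

```text
[500.58235686 129.50737378  43.52632097   3.11893727]
shift [  0.    0.  -91.5] roll -0.0 rows>=1.8
hover [ 439.9 -220.4]
shift [  52.7 -351.2   75. ] roll 79.9 rows>=9.3
down
shift [-0. -0. 47.] roll -0.0 rows>=0.9
lift/transit
shift [ 377.1  122.2 -122. ] roll 100.1 rows>=11.7
drop
shift [ -0.   0. 111.] roll 0.0 rows>=2.2
```

{"api": "send_rows", "payload": {
  "series": [
    [[0.3,0,0,-45,0],[0.43,2,-10,-85,8.5],[0.43,9,-55,-91,17],[0.43,16,-102,-91,25.5],[0.43,23,-150,-91,34],[0.43,30,-197,-88,42.5],[0.43,37,-244,-75,51],[0.43,43,-289,-55,59.5],[0.43,49,-325,-35,68],[0.43,52.7,-351.2,-16.5,76.5]]
  ]
}}

```text
clock: 12.7
eef_pos: [440.5, -222.5, 60.9]
eef_rot: [3.141, 0.001, 1.776]
wrist_force: [0.7, -0.0, -0.1]
finger_gap: 40.4
```

{"api": "send_rows", "payload": {
  "series": [
    [[0.43,0,0,0,3.4],[0.43,0,0,20,3.4],[0.43,0,0,37,3.4],[0.43,0,0,45,3.4],[0.43,0,0,47,3.4],[0,0,0,47,3.4],[0,0,0,47,3.4],[0,0,0,47,3.4],[0,0,0,47,3.4],[0,0,0,47,3.4]]
  ]
}}

```text
clock: 13.7
eef_pos: [441.2, -220.3, 14.4]
eef_rot: [3.141, 0.0, 1.725]
wrist_force: [-0.8, 0.5, 7.0]
finger_gap: 13.4
```

Run:
```python
from h import *
r=manip.read_state(); print(r['finger_gap'],r['wrist_force'])
s=Sim(); print(s.p); s.call(*baydest(-40,36,-.023,(0,-15.5)),HZ,-.023,False); s.call(*s.p[:2],24,-.023,False)
```

```text
13.357286594588881 [-0.8260838   0.45793975  6.96524354]
[ 441.22933822 -220.32924685   14.4450425     1.72470136]
shift [ 377.2  121.  -120.6] roll 100.1 rows>=11.7
shift [  0.  -0. 111.] roll 0.0 rows>=2.2
```

{"api": "send_rows", "payload": {
  "series": [
    [[0,0,0,-30,0],[0,5,2,-75,8.5],[0,40,13,-110,17],[0,87,28,-121,25.5],[0,134,43,-121,34],[0,181,58,-121,42.5],[0,228,73,-121,51],[0,275,88,-121,59.5],[0,322,103,-121,68],[0,360,115.5,-121,76.5]]
  ]
}}

```text
clock: 14.7
eef_pos: [495.2, 123.0, 135.1]
eef_rot: [3.142, -0.0, 0.508]
wrist_force: [1.2, -1.0, -1.0]
finger_gap: 13.7
```

Run:
```python
from h import *
r=manip.read_state(); print(r['finger_gap'],r['wrist_force'])
s=Sim(); print(s.p); s.call(*baydest(-40,36,-.023,(0,-15.5)),HZ,-.023,False)
s.call(*s.p[:2],24,-.023,False)
plan(s,[429,-133,3.79],(0,-15.5),.648,-.023,baydest(40,-36,3.119,(0,-15.5)),24)
```

```text
13.660924057312434 [ 1.15209372 -0.95941666 -1.03070671]
[495.21257461 122.9637552  135.11885277   0.50783908]
shift [ 30.1 -38.1   0.1] roll 30.4 rows>=3.5
shift [  0.  -0. 111.] roll 0.0 rows>=2.2
hover [ 419.6 -120.6]
shift [-76.7 293.4 -36. ] roll -38.4 rows>=6.1
down
shift [ 0. -0. 47.] roll -0.0 rows>=0.9
lift/transit
shift [ 279.6 -100.5 -122. ] roll 38.4 rows>=6.4
drop
shift [ -0.   0. 111.] roll 0.0 rows>=2.2
```

{"api": "send_rows", "payload": {
  "series": [
    [[0,0,0,0,8.5],[0,0,0,0,8.5]]
  ]
}}

```text
clock: 14.9
eef_pos: [495.1, 122.0, 134.8]
eef_rot: [-3.142, 0.0, 0.365]
wrist_force: [-0.6, -0.2, -0.3]
finger_gap: 13.4
```

Run:
```python
from h import *
s=Sim(); print(s.p); s.call(*baydest(-40,36,-.023,(0,-15.5)),HZ,-.023,False)
```

```text
[4.95064113e+02 1.22043163e+02 1.34763474e+02 3.64516190e-01]
shift [ 24.8 -42.9  -0.2] roll 22.2 rows>=2.6
```

{"api": "send_rows", "payload": {
  "series": [
    [[0,12,-22,0,8],[0,25,-43,0,15],[0,25,-43,0,22.2],[0,25,-43,35,22.2],[0,25,-43,75,22.2],[0,25,-43,103,22.2],[0,25,-43,111,22.2],[0,25,-43,111,22.2],[0.26,25,-43,111,22.2],[0.26,25,-43,111,22.2]]
  ]
}}

```text
clock: 15.9
eef_pos: [504.2, 170.3, 25.6]
eef_rot: [-3.141, -0.002, -0.022]
wrist_force: [-0.3, 0.1, 1.0]
finger_gap: 23.3
```

{"api": "send_rows", "payload": {
  "series": [
    [[0.26,0,0,0,0],[0.26,0,0,-30,0],[0.3,0,0,-70,0],[0.43,0,0,-111,0]]
  ]
}}

```text
clock: 16.3
eef_pos: [503.0, 170.1, 136.8]
eef_rot: [3.142, 0.0, -0.022]
wrist_force: [0.1, -0.0, -0.1]
finger_gap: 33.0
```

```bash
python3 - <<'E'
from h import *
s=Sim(); print(s.p)
plan(s,[429,-133,3.79],(0,-15.5),.648,-.023,baydest(40,-36,3.119,(0,-15.5)),24)
E
python3 look.py top
```

```text
[ 5.03011986e+02  1.70149917e+02  1.36772292e+02 -2.20205665e-02]
hover [ 419.6 -120.6]
shift [-76.9 292.6  76.8] roll -38.4 rows>=6.2
down
shift [-0.  -0.1 47. ] roll 0.0 rows>=0.9
lift/transit
shift [ 279.6 -100.2 -122. ] roll 38.5 rows>=6.4
drop
shift [ -0.  -0. 111.] roll -0.0 rows>=2.2
top
f 0.19 [ 604.18 -147.18    0.85] 93.1875
g 0.203 [ 6.055e+02 -5.681e+01  5.000e-01] 66.5
e 0.068 [523.83 -51.43   4.2 ] 90.0
sound 0.16 [ 507.56 -232.37    0.81] 96.0
g 0.552 [431.25 -31.07   2.17] 105.4375
sound 0.07 [ 428.6  -131.94    3.79] 120.125
```

Remaining brackets undisturbed; next one.

{"api": "send_rows", "payload": {
  "series": [
    [[0.43,-9,35,0,-5],[0.43,-20,78,3,-12],[0.43,-32,122,10,-18],[0.43,-43,165,20,-24],[0.43,-54,208,34,-30],[0.43,-65,248,50,-36],[0.43,-73,280,66,-38.4],[0.43,-76.9,292.6,76.8,-38.4],[0.43,-76.9,292.6,76.8,-38.4],[0.43,-76.9,292.6,76.8,-38.4]]
  ]
}}

```text
clock: 17.35
eef_pos: [420.2, -120.4, 58.7]
eef_rot: [3.141, -0.0, 0.647]
wrist_force: [-0.6, 0.3, 0.1]
finger_gap: 40.5
```

{"api": "send_rows", "payload": {
  "series": [
    [[0.43,0,0,20,0],[0.43,0,0,37,0],[0.43,0,0,45,0],[0.43,0,0,47,0],[0,0,0,47,0],[0,0,0,47,0],[0,0,0,47,0],[0,0,0,47,0],[0,0,0,47,0],[0,0,0,47,0]]
  ]
}}

```text
clock: 18.35
eef_pos: [420.1, -120.7, 11.6]
eef_rot: [3.141, -0.0, 0.648]
wrist_force: [-1.8, 0.4, 5.7]
finger_gap: 13.7
```

{"api": "send_rows", "payload": {
  "series": [
    [[0,0,0,-30,0],[0,5,-2,-75,0],[0,40,-14,-110,4],[0,83,-30,-121,9],[0,127,-45,-122,15],[0,171,-61,-122,22],[0,214,-77,-122,29],[0,250,-90,-122,36],[0,279.6,-100.2,-122,38.5],[0,279.6,-100.2,-122,38.5]]
  ]
}}

```text
clock: 19.35
eef_pos: [583.2, 130.8, 132.5]
eef_rot: [-3.141, 0.0, -0.023]
wrist_force: [-0.3, -0.4, -0.8]
finger_gap: 13.6
```

Run:
```python
from h import *
s=Sim(); print(s.p); s.call(*baydest(40,-36,3.119,(0,-15.5)),HZ,-.023); s.call(*s.p[:2],24,-.023)
s.call(*s.p[:2],HZ,-.023)
plan(s,[507.5,-233.3,.81],(0,-15.5),.81,-.023,baydest(40,36,-.023,(0,-15.5)),24)
```

```text
[ 5.83182266e+02  1.30751903e+02  1.32491572e+02 -2.29420384e-02]
shift [-1.1  2.7 -2.5] roll 0.0 rows>=0.1
shift [  0.  -0. 111.] roll 0.0 rows>=2.2
shift [   0.   -0. -111.] roll 0.0 rows>=2.2
hover [ 518.7 -244. ]
shift [-54.7 373.4  75. ] roll -47.7 rows>=7.7
down
shift [-0. -0. 47.] roll -0.0 rows>=0.9
lift/transit
shift [ 343.3 -238.5 -122. ] roll 47.7 rows>=8.7
drop
shift [  0.  -0. 111.] roll 0.0 rows>=2.2
```

{"api": "send_rows", "payload": {
  "series": [
    [[0,-1,2.5,20,0],[0,-1,2.5,60,0],[0,-1,2.5,95,0],[0,-1,2.5,108,0],[0,-1,2.5,108,0],[0.26,-1,2.5,108,0],[0.26,-1,2.5,108,0],[0.26,-1,2.5,108,0],[0.3,-1,2.5,70,0],[0.3,-1,2.5,25,0]]
  ]
}}

```text
clock: 20.35
eef_pos: [580.5, 125.4, 108.6]
eef_rot: [3.141, 0.002, -0.024]
wrist_force: [0.7, 0.3, 0.2]
finger_gap: 27.8
```

Run:
```python
from h import *
s=Sim(); print(s.p)
plan(s,[507.5,-233.3,.81],(0,-15.5),.81,-.023,baydest(40,36,-.023,(0,-15.5)),24)
```

```text
[ 5.80516844e+02  1.25415108e+02  1.08632056e+02 -2.41917492e-02]
hover [ 518.7 -244. ]
shift [-52.8 370.8  48.6] roll -47.8 rows>=7.6
down
shift [-0. -0. 47.] roll 0.0 rows>=0.9
lift/transit
shift [ 343.5 -238.3 -122. ] roll 47.7 rows>=8.7
drop
shift [ -0.   0. 111.] roll 0.0 rows>=2.2
```

{"api": "send_rows", "payload": {
  "series": [
    [[0.43,-4,25,-15,0],[0.43,-10,68,-15,-6],[0.43,-16,113,-15,-13],[0.43,-23,159,-10,-20],[0.43,-29,205,-5,-27],[0.43,-36,251,0,-34],[0.43,-43,297,8,-41],[0.43,-49,340,25,-47.8],[0.43,-52.8,370.8,48.6,-47.8],[0.43,-52.8,370.8,48.6,-47.8]]
  ]
}}

```text
clock: 21.35
eef_pos: [517.7, -246.7, 57.6]
eef_rot: [-3.139, 0.001, 0.806]
wrist_force: [-0.9, 0.3, 0.2]
finger_gap: 40.3
```

{"api": "send_rows", "payload": {
  "series": [
    [[0.43,0,0,20,0],[0.43,0,0,37,0],[0.43,0,0,44,0],[0.43,0,0,46,0],[0,0,0,46,0],[0,0,0,46,0],[0,0,0,46,0],[0,0,0,46,0],[0,0,0,46,0],[0,0,0,46,0]]
  ]
}}

```text
clock: 22.35
eef_pos: [519.8, -244.0, 14.1]
eef_rot: [3.141, -0.0, 0.81]
wrist_force: [-1.0, 0.1, 6.0]
finger_gap: 13.6
```

{"api": "send_rows", "payload": {
  "series": [
    [[0,0,0,-30,0],[0,3,-2,-75,0],[0,35,-24,-110,5],[0,75,-52,-121,10],[0,115,-80,-122,16],[0,155,-107,-122,22],[0,195,-135,-122,28],[0,235,-163,-122,34],[0,275,-191,-122,41],[0,312,-216.5,-122,47.7]]
  ]
}}

```text
clock: 23.35
eef_pos: [577.7, 133.7, 135.6]
eef_rot: [3.142, 0.0, -0.027]
wrist_force: [0.9, -0.9, 0.7]
finger_gap: 13.5
```

Run:
```python
from h import *
s=Sim(); print(s.p); s.call(*baydest(40,36,-.023,(0,-15.5)),HZ,-.023); s.call(*s.p[:2],24,-.023)
```

```text
[ 5.77667898e+02  1.33650473e+02  1.35554431e+02 -2.70837617e-02]
shift [  4.3 -35.6   0.6] roll -0.2 rows>=0.7
shift [  0.  -0. 111.] roll -0.0 rows>=2.2
```

{"api": "send_rows", "payload": {
  "series": [
    [[0,4,-34,0,0],[0,4,-34,30,0],[0,4,-34,70,0],[0,4,-34,100,0],[0,4,-34,111,0],[0,4,-34,111,0],[0.26,4,-34,111,0],[0.26,4,-34,111,0],[0.26,4,-34,111,0],[0.26,4,-34,90,0]]
  ]
}}

```text
clock: 24.35
eef_pos: [581.6, 165.0, 44.4]
eef_rot: [3.141, 0.003, -0.023]
wrist_force: [0.2, 0.4, 0.5]
finger_gap: 24.8
```

{"api": "send_rows", "payload": {
  "series": [
    [[0.26,0,0,-45,0],[0.43,0,0,-95,0],[0.43,-10,40,-95,0],[0.43,-20,85,-95,0],[0.43,-30,130,-95,0],[0.43,-40,175,-95,0],[0.43,-50,220,-95,0],[0.43,-55,250,-95,0],[0.43,-60,280,-95,0],[0.43,-60,280,-95,0]]
  ]
}}

```text
clock: 25.35
eef_pos: [515.9, -116.1, 141.4]
eef_rot: [3.141, -0.001, -0.026]
wrist_force: [0.0, -0.3, 0.9]
finger_gap: 40.3
```

```bash
python3 - <<'E'
from h import *
print(Sim().p)
p=cam('top'); q=cam('side')
a=cv2.resize(p['img'][165:270,140:380,::-1],(780,341),interpolation=cv2.INTER_CUBIC)
b=cv2.resize(q['img'][120:270,170:345,::-1],(290,249),interpolation=cv2.INTER_CUBIC)
o=np.zeros((600,780,3),np.uint8); o[:341]=a; o[345:594,:290]=b; cv2.imwrite('pics/t2.png',o)
E
python3 look.py top
```

```text
[ 5.15917839e+02 -1.16069352e+02  1.41448239e+02 -2.57644208e-02]
top
```

View pics/t2.png

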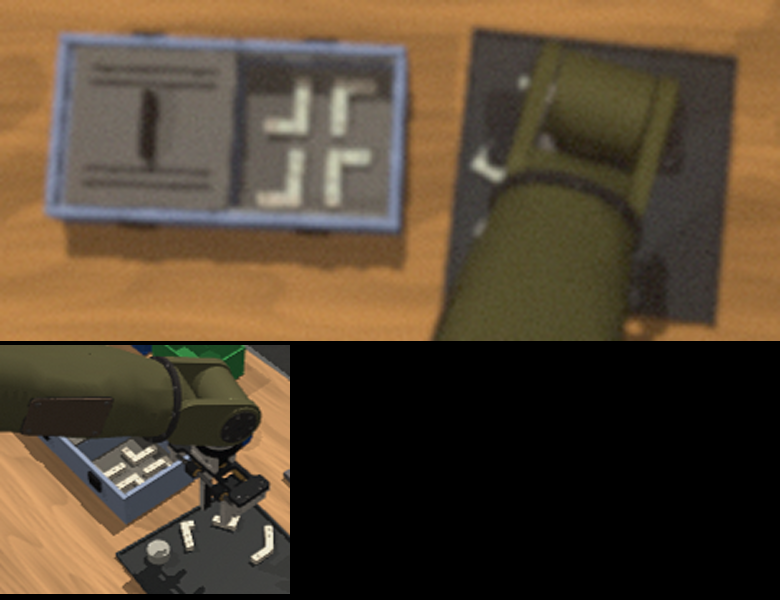

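Run:
```python
from h import *
s=Sim(); s.call(543,314,140,-.023); s.call(543,314,87.5,-.023)
```

```text
shift [  16.9 -427.3    1. ] roll 0.0 rows>=8.6
shift [-0.  -0.  52.5] roll 0.0 rows>=1.1
```

{"api": "send_rows", "payload": {
  "series": [
    [[0.6,2,-40,0,0],[0.6,4,-85,0,0],[0.6,6,-131,0,0],[0.6,7,-177,0,0],[0.6,9,-223,0,0],[0.6,11,-269,0,0],[0.6,13,-315,0,0],[0.6,15,-361,0,0],[0.6,16,-400,0,0],[0.6,17,-427.3,0,0]]
  ]
}}

```text
clock: 26.5
eef_pos: [541.7, 317.5, 140.6]
eef_rot: [-3.141, -0.0, -0.019]
wrist_force: [0.3, -0.6, -0.5]
finger_gap: 56.2
```

Run:
```python
from h import *
s=Sim(); print(s.p); s.call(543,314,87.5,-.023)
```

```text
[ 5.41675150e+02  3.17482364e+02  1.40628644e+02 -1.92356289e-02]
shift [ 1.4  3.5 53.1] roll 0.2 rows>=1.1
```

{"api": "send_rows", "payload": {
  "series": [
    [[0.6,0,0,15,0],[0.6,0,0,40,0],[0.6,0,0,53,0],[0.1,0,0,53,0],[0,0,0,53,0],[0,0,0,53,0],[0,0,0,53,0],[0,0,0,53,0],[0,0,0,53,0],[0,0,0,53,0]]
  ],
  "newtons": 12
}}

```text
clock: 27.5
eef_pos: [543.0, 313.6, 87.9]
eef_rot: [-3.141, -0.0, -0.022]
wrist_force: [-0.5, -1.4, 2.8]
finger_gap: 12.0
```

{"api": "send_rows", "payload": {
  "series": [
    [[0,0,4,0,0],[0,0,12,0,0],[0,0,22,0,0],[0,0,34,0,0],[0,0,46,0,0],[0,0,58,0,0],[0,0,70,0,0],[0,0,82,0,0],[0,0,94,0,0],[0,0,106,0,0]]
  ]
}}

```text
clock: 28.5
eef_pos: [541.0, 206.4, 87.9]
eef_rot: [-3.141, -0.001, -0.023]
wrist_force: [5.4, 2.5, 5.6]
finger_gap: 11.6
```

{"api": "send_rows", "payload": {
  "series": [
    [[0,0,8,0,0],[0,0,15,0,0],[0,0,22,0,0],[0,0,28,0,0],[0,0,34,0,0],[0,0,39,0,0],[0,0,43,0,0],[0,0,46,0,0],[0,0,48,0,0],[0,0,50,0,0]]
  ]
}}

```text
clock: 29.5
eef_pos: [540.0, 156.8, 87.9]
eef_rot: [-3.141, -0.002, -0.023]
wrist_force: [6.4, 2.5, 4.1]
finger_gap: 11.6
```

{"api": "send_rows", "payload": {
  "series": [
    [[0,0,1,0,0],[0,0,2,0,0],[0,0,2.7,0,0],[0,0,3.4,0,0],[0,0,4,0,0],[0,0,4.5,0,0],[0,0,5,0,0]]
  ]
}}

```text
clock: 30.2
eef_pos: [539.9, 151.9, 87.9]
eef_rot: [-3.141, -0.002, -0.023]
wrist_force: [7.1, 1.4, 3.9]
finger_gap: 12.1
```

{"api": "send_rows", "payload": {
  "series": [
    [[0,0,0.5,0,0],[0,0,1,0,0],[0,0,1.5,0,0],[0,0,2,0,0],[0,0,2.4,0,0],[0,0,2.8,0,0]]
  ]
}}

```text
clock: 30.8
eef_pos: [539.8, 149.1, 87.9]
eef_rot: [-3.141, -0.002, -0.023]
wrist_force: [7.3, 1.1, 4.6]
finger_gap: 12.2
```

{"api": "send_rows", "payload": {
  "series": [
    [[0,0,0.4,0,0],[0,0,0.8,0,0],[0,0,1.2,0,0],[0,0,1.2,0,0]]
  ]
}}

```text
clock: 31.2
eef_pos: [539.8, 148.9, 87.9]
eef_rot: [-3.14, -0.002, -0.023]
wrist_force: [7.1, 9.0, 2.5]
finger_gap: 11.8
```

{"api": "send_rows", "payload": {
  "series": [
    [[0,0,0.4,0,0],[0,0,0.8,0,0],[0,0,1,0,0],[0,0,1,0,0]]
  ]
}}

```text
clock: 31.6
eef_pos: [539.8, 148.8, 87.9]
eef_rot: [-3.138, -0.002, -0.022]
wrist_force: [8.3, 16.6, 0.6]
finger_gap: 11.7
```

{"api": "send_rows", "payload": {
  "series": [
    [[0,0,-0.4,0,0],[0,0,-0.8,0,0],[0.3,0,-1.2,0,0],[0.43,0,-1.2,0,0],[0.43,0,-1.2,0,0],[0.43,0,-1.2,0,0],[0.43,0,-1.2,-25,0],[0.43,0,-1.2,-50,0],[0.43,0,-1.2,-50,0]]
  ]
}}

```text
clock: 32.5
eef_pos: [540.4, 148.9, 140.6]
eef_rot: [-3.141, -0.004, -0.023]
wrist_force: [0.5, 0.6, -0.8]
finger_gap: 40.5
```

```bash
python3 - <<'E'
from h import *
print(Sim().p)
p=cam('top'); q=cam('side')
a=cv2.resize(p['img'][165:270,140:380,::-1],(780,341),interpolation=cv2.INTER_CUBIC)
b=cv2.resize(q['img'][120:270,170:345,::-1],(290,249),interpolation=cv2.INTER_CUBIC)
o=np.zeros((600,780,3),np.uint8); o[:341]=a; o[345:594,:290]=b; cv2.imwrite('pics/t3.png',o)
E
python3 look.py
```

```text
[ 5.40394813e+02  1.48862648e+02  1.40593740e+02 -2.25656730e-02]
top
f 0.186 [ 603.7  -147.42    0.83] 93.5625
g 0.105 [ 6.0532e+02 -5.7570e+01  4.9000e-01] 74.625
e 0.069 [523.92 -51.38   4.2 ] 89.4375
g 0.553 [459.08 -46.88   5.45] 104.125
side
g 0.173 [ 6.0502e+02 -6.0060e+01  4.8000e-01] 65.0625
e 0.152 [523.56 -53.93   4.2 ] 74.75
f 0.266 [ 603.7  -150.33    0.82] 92.0
g 0.552 [444.88 -51.96   4.14] 99.9375
```

View pics/t3.png

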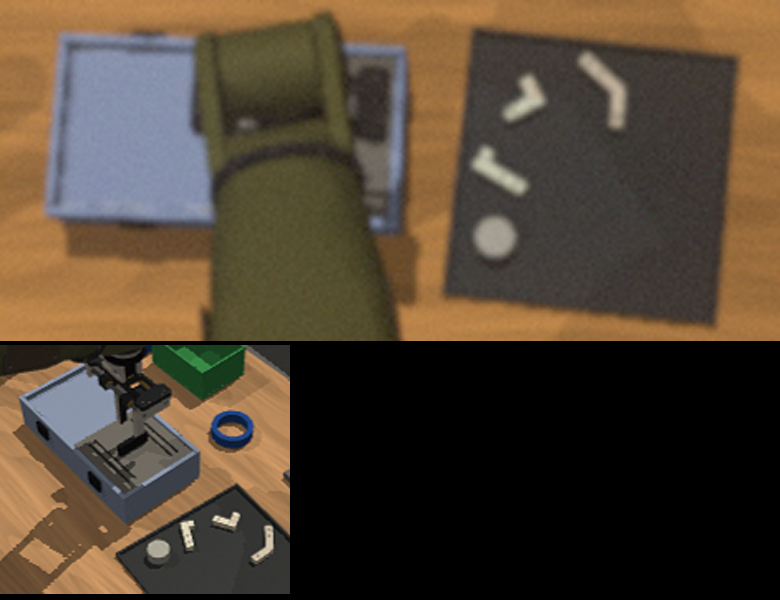

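Run:
```python
from h import *
p=cam('top'); print('tin',unproj(p,[[292.3,238.2]],27))
def dest(b,gl,dy):
    c=w2(TUB,0,dy); g=w2(b,*gl); return c[0]+g[0]-b[0],c[1]+g[1]-b[1]
s=Sim()
e=[523.7,-52.7,4.2]; g=[605.2,-58.8,.49]; f=[603.7,-149,.825]
for n,b,gl,yw,dy in(('e',e,(-3,-15.5),4.2-np.pi,18),('g',g,(-23,7),.49+np.pi/2,0),('f',f,(4,-15.5),.825,-12)):
    print(n); d=dest(b,gl,dy); print(np.round(d)); plan(s,b,gl,yw,yw,d,32); s.call(*d,110,yw)
```

```text
tin [[440.34455386 -41.8495213   27.        ]]
e
[ 463. -406.]
hover [511.7 -42.5]
shift [-22.7 191.6  76.4] roll -61.9 rows>=7.2
down
shift [-0.  0. 47.] roll -0.0 rows>=0.9
lift/transit
shift [-340.3  136.2 -122. ] roll -0.0 rows>=7.7
drop
shift [ -0.  -0. 103.] roll -0.0 rows>=2.1
shift [ -0.  -0. -78.] roll -0.0 rows>=1.6
g
[ 451. -439.]
hover [581.6 -63.4]
shift [356.3 -65.   50. ] roll -57.5 rows>=7.3
down
shift [-0.  0. 47.] roll 0.0 rows>=0.9
lift/transit
shift [-269.6 -291.6 -122. ] roll 0.0 rows>=8.3
drop
shift [ -0.   0. 103.] roll 0.0 rows>=2.1
shift [ -0.   0. -78.] roll 0.0 rows>=1.6
f
[ 489. -454.]
hover [ 617.8 -156.6]
shift [170.4 279.7  50. ] roll 70.8 rows>=8.2
down
shift [-0.  0. 47.] roll 0.0 rows>=0.9
lift/transit
shift [-305.7  106.6 -122. ] roll 0.0 rows>=6.9
drop
shift [ -0.   0. 103.] roll 0.0 rows>=2.1
shift [ -0.   0. -78.] roll 0.0 rows>=1.6
```

{"api": "send_rows", "payload": {
  "series": [
    [[0.4,-3,22,0,-7],[0.4,-6,46,0,-15],[0.4,-9,72,0,-23],[0.4,-12,98,0,-31],[0.4,-15,124,10,-39],[0.4,-18,150,28,-47],[0.4,-21,174,48,-55],[0.4,-22.7,191.6,68,-61.9],[0.4,-22.7,191.6,76.4,-61.9],[0.4,-22.7,191.6,76.4,-61.9]]
  ]
}}

```text
clock: 33.75
eef_pos: [511.4, -42.0, 59.9]
eef_rot: [-3.139, 0.001, 1.054]
wrist_force: [-0.1, 1.1, -0.3]
finger_gap: 37.8
```

{"api": "send_rows", "payload": {
  "series": [
    [[0.4,0,0,20,0],[0.4,0,0,37,0],[0.4,0,0,45,0],[0.4,0,0,47,0],[0,0,0,47,0],[0,0,0,47,0],[0,0,0,47,0],[0,0,0,47,0],[0,0,0,47,0],[0,0,0,47,0]]
  ],
  "newtons": 30
}}

```text
clock: 34.75
eef_pos: [512.6, -42.3, 14.8]
eef_rot: [3.141, -0.0, 1.058]
wrist_force: [-1.6, 0.2, 6.7]
finger_gap: 13.4
```

{"api": "send_rows", "payload": {
  "series": [
    [[0,0,0,-30,0],[0,-5,2,-75,0],[0,-40,16,-105,0],[0,-84,34,-120,0],[0,-129,52,-122,0],[0,-174,70,-122,0],[0,-219,88,-122,0],[0,-264,106,-122,0],[0,-306,122,-122,0],[0,-340,136,-122,0]]
  ]
}}

```text
clock: 35.75
eef_pos: [462.8, -407.6, 136.0]
eef_rot: [-3.141, 0.0, 1.057]
wrist_force: [0.6, -0.8, 0.4]
finger_gap: 13.8
```

{"api": "send_rows", "payload": {
  "series": [
    [[0,0,0,0,0],[0,0,0,30,0],[0,0,0,70,0],[0,0,0,95,0],[0,0,0,103,0],[0.26,0,0,103,0],[0.3,0,0,103,0],[0.3,0,0,103,0],[0.3,0,0,70,0],[0.3,0,0,25,0]]
  ]
}}

```text
clock: 36.75
eef_pos: [463.3, -404.7, 111.4]
eef_rot: [-3.139, -0.001, 1.058]
wrist_force: [0.4, -0.4, 0.4]
finger_gap: 28.3
```

```bash
python3 - <<'E'
from h import *
def dest(b,gl,dy):
    c=w2(TUB,0,dy); g=w2(b,*gl); return c[0]+g[0]-b[0],c[1]+g[1]-b[1]
s=Sim(); print(s.p)
b=[605.2,-58.8,.49]; gl=(-23,7); yw=.49+np.pi/2
plan(s,b,gl,yw,yw,dest(b,gl,0),32)
E
python3 look.py top
```

```text
[ 463.29597709 -404.65679004  111.42543978    1.057906  ]
hover [581.6 -63.4]
shift [355.4 -64.3  51.4] roll -57.5 rows>=7.3
down
shift [ 0.  -0.1 47. ] roll 0.0 rows>=0.9
lift/transit
shift [-269.6 -291.6 -122. ] roll 0.0 rows>=8.3
drop
shift [  0.   0. 103.] roll 0.0 rows>=2.1
top
f 0.087 [ 604.07 -147.44    0.81] 118.875
g 0.108 [ 6.0518e+02 -5.7810e+01  5.1000e-01] 82.375
g 0.543 [458.39 -47.17   5.44] 109.125
```

{"api": "send_rows", "payload": {
  "series": [
    [[0.4,20,-4,0,-4],[0.4,63,-11,0,-11],[0.4,108,-19,0,-18],[0.4,153,-28,0,-25],[0.4,198,-36,0,-32],[0.4,243,-44,0,-39],[0.4,288,-52,8,-46],[0.4,328,-59,25,-52],[0.4,355.4,-64.3,45,-57.5],[0.4,355.4,-64.3,51.4,-57.5]]
  ]
}}

```text
clock: 37.8
eef_pos: [582.6, -60.9, 58.9]
eef_rot: [-3.141, -0.0, 2.068]
wrist_force: [-0.8, -0.2, 0.6]
finger_gap: 37.7
```

{"api": "send_rows", "payload": {
  "series": [
    [[0.4,0,0,20,0],[0.4,0,0,37,0],[0.4,0,0,45,0],[0.4,0,0,47,0],[0,0,0,47,0],[0,0,0,47,0],[0,0,0,47,0],[0,0,0,47,0],[0,0,0,47,0],[0,0,0,47,0]]
  ]
}}

```text
clock: 38.8
eef_pos: [582.6, -64.2, 13.5]
eef_rot: [3.141, 0.001, 2.061]
wrist_force: [-1.4, 0.0, 6.4]
finger_gap: 13.7
```

{"api": "send_rows", "payload": {
  "series": [
    [[0,0,0,-30,0],[0,-4,-4,-75,0],[0,-28,-30,-105,0],[0,-60,-65,-120,0],[0,-93,-100,-122,0],[0,-126,-136,-122,0],[0,-159,-172,-122,0],[0,-192,-208,-122,0],[0,-225,-243,-122,0],[0,-252,-272,-122,0]]
  ]
}}

```text
clock: 39.8
eef_pos: [459.8, -416.7, 134.8]
eef_rot: [-3.142, 0.0, 2.061]
wrist_force: [0.3, 0.1, -0.9]
finger_gap: 13.7
```

Run:
```python
from h import *
s=Sim(); print(s.p); s.call(451,-439,135,2.061); s.call(451,-439,32,2.061)
```

```text
[ 459.80161593 -416.72075694  134.78153253    2.06050038]
shift [-15.5 -18.2  -0.2] roll -0.0 rows>=0.5
shift [ -0.  -0. 103.] roll -0.0 rows>=2.1
```

{"api": "send_rows", "payload": {
  "series": [
    [[0,-15.5,-18,0,0],[0,-15.5,-18,30,0],[0,-15.5,-18,70,0],[0,-15.5,-18,92,0],[0,-15.5,-18,98,0],[0.26,-15.5,-18,98,0],[0.3,-15.5,-18,98,0],[0.3,-15.5,-18,98,0],[0.3,-15.5,-18,65,0],[0.3,-15.5,-18,20,0]]
  ]
}}

```text
clock: 40.8
eef_pos: [451.9, -436.0, 114.9]
eef_rot: [-3.141, -0.003, 2.061]
wrist_force: [-0.2, -0.1, 0.3]
finger_gap: 28.0
```

```bash
python3 - <<'E'
from h import *
s=Sim(); print(s.p)
plan(s,[603.8,-148.5,.82],(4,-15.5),.82,.82,(489,-454),36)
E
python3 look.py top
```

```text
[ 451.92847632 -435.98760584  114.85850253    2.0614491 ]
hover [ 617.9 -156.1]
shift [168.6 278.2  54.9] roll 71.1 rows>=8.3
down
shift [ 0. -0. 47.] roll 0.0 rows>=0.9
lift/transit
shift [-305.7  108.8 -122. ] roll 0.0 rows>=6.9
drop
shift [-0. -0. 99.] roll 0.0 rows>=2.0
top
f 0.093 [ 604.25 -147.35    7.09] 120.6875
g 0.546 [430.05 -32.32   2.28] 109.5
```

{"api": "send_rows", "payload": {
  "series": [
    [[0.4,9,15,0,4],[0.4,27,45,0,12],[0.4,47,78,0,20],[0.4,67,111,0,28],[0.4,87,144,0,36],[0.4,107,177,5,44],[0.4,127,210,15,52],[0.4,147,243,28,60],[0.4,162,268,42,67],[0.4,168.6,278.2,54.9,71.1]]
  ]
}}

```text
clock: 41.85
eef_pos: [619.9, -154.4, 60.4]
eef_rot: [3.14, -0.001, 0.818]
wrist_force: [-0.5, -0.2, 0.6]
finger_gap: 38.0
```

{"api": "send_rows", "payload": {
  "series": [
    [[0.4,0,0,15,0],[0.4,0,0,33,0],[0.4,0,0,43,0],[0.4,0,0,46,0],[0,0,0,46,0],[0,0,0,46,0],[0,0,0,46,0],[0,0,0,46,0],[0,0,0,46,0],[0,0,0,46,0]]
  ]
}}

```text
clock: 42.85
eef_pos: [618.8, -157.0, 14.6]
eef_rot: [3.14, -0.0, 0.821]
wrist_force: [-1.4, -1.1, 6.2]
finger_gap: 13.3
```

{"api": "send_rows", "payload": {
  "series": [
    [[0,0,0,-30,0],[0,-4,1,-75,0],[0,-35,12,-105,0],[0,-75,27,-120,0],[0,-118,42,-122,0],[0,-162,57,-122,0],[0,-206,73,-122,0],[0,-248,88,-122,0],[0,-282,100,-122,0],[0,-305.7,108.8,-122,0]]
  ]
}}

```text
clock: 43.85
eef_pos: [488.1, -456.7, 135.6]
eef_rot: [-3.141, 0.0, 0.819]
wrist_force: [0.4, 0.3, -0.3]
finger_gap: 13.4
```

Run:
```python
from h import *
s=Sim(); print(s.p); s.call(489,-454,135,.82); s.call(489,-454,36,.82)
```

```text
[ 488.11077141 -456.69783152  135.62599442    0.81898296]
shift [ 2.6 -1.2  0.6] roll -0.1 rows>=0.1
shift [-0.  0. 99.] roll 0.0 rows>=2.0
```

{"api": "send_rows", "payload": {
  "series": [
    [[0,2.5,-1,0,0],[0,2.5,-1,30,0],[0,2.5,-1,70,0],[0,2.5,-1,92,0],[0,2.5,-1,98,0],[0,2.5,-1,98,0],[0.26,2.5,-1,98,0],[0.3,2.5,-1,98,0],[0.3,2.5,-1,98,0],[0.3,2.5,-1,60,0]]
  ]
}}

```text
clock: 44.85
eef_pos: [489.0, -450.5, 72.2]
eef_rot: [-3.134, -0.0, 0.82]
wrist_force: [-0.4, -0.2, 0.9]
finger_gap: 28.3
```

{"api": "send_rows", "payload": {
  "series": [
    [[0.3,0,0,-40,0],[0.3,0,0,-88,0],[0.3,20,-20,-100,0],[0.3,50,-50,-100,0],[0.3,80,-80,-100,0],[0.3,110,-110,-100,0],[0.3,135,-135,-100,0],[0.3,150,-150,-100,0],[0.3,150,-150,-100,0],[0.3,150,-150,-100,0]]
  ]
}}

```text
clock: 45.85
eef_pos: [483.3, -240.4, 176.6]
eef_rot: [3.14, -0.0, 0.821]
wrist_force: [-0.0, -0.1, -0.6]
finger_gap: 28.0
```

Run:
```python
from h import *
print(Sim().p)
p=cam('top'); q=cam('side')
a=cv2.resize(p['img'][165:270,140:440,::-1],(795,278),interpolation=cv2.INTER_CUBIC)
b=cv2.resize(q['img'][120:370,170:420,::-1],(310,310),interpolation=cv2.INTER_CUBIC)
c=cv2.resize(q['img'][275:370,325:425,::-1],(326,310),interpolation=cv2.INTER_CUBIC)
o=np.zeros((592,795,3),np.uint8); o[:278]=a; o[280:590,:310]=b; o[280:590,320:646]=c; cv2.imwrite('pics/t4.png',o)
```

```text
[ 483.34285577 -240.38642069  176.57081827    0.8211364 ]
```

View pics/t4.png

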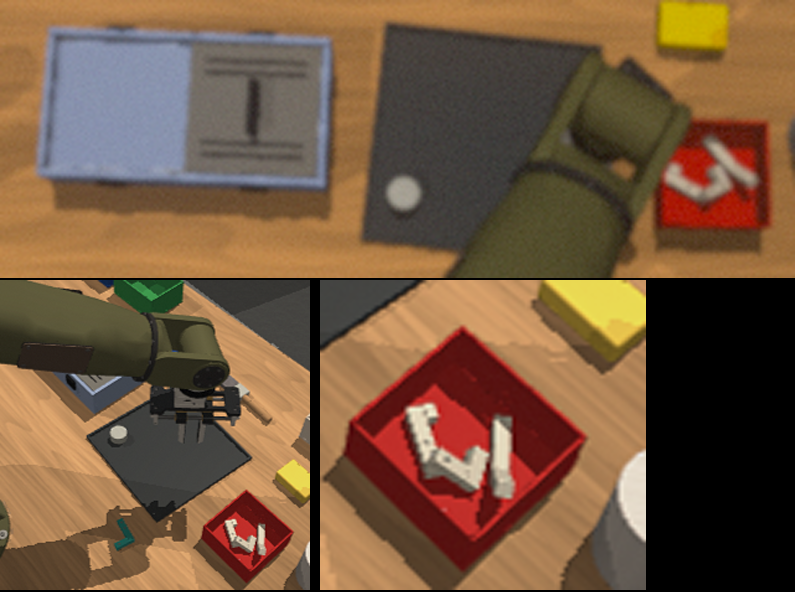

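{"api": "send_rows", "payload": {
  "series": [
    [[0.3,0,0,0,0],[0.3,20,-20,0,0],[0.3,50,-50,0,0],[0.3,80,-80,0,0],[0.3,100,-100,0,0],[0.3,100,-100,0,0],[0.3,100,-100,0,0]]
  ]
}}

```text
clock: 46.65
eef_pos: [478.3, -99.1, 175.9]
eef_rot: [3.141, 0.0, 0.821]
wrist_force: [0.5, -0.2, -0.6]
finger_gap: 28.4
```

Run:
```python
from h import *
p=cam('top'); q=cam('side')
a=cv2.resize(p['img'][195:265,375:445,::-1],(395,395),interpolation=cv2.INTER_CUBIC)
c=cv2.resize(q['img'][275:370,325:425,::-1],(395,395),interpolation=cv2.INTER_CUBIC)
cv2.imwrite('pics/t5.png',np.hstack([a,c]))
```

```text
(no output)
```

View pics/t5.png

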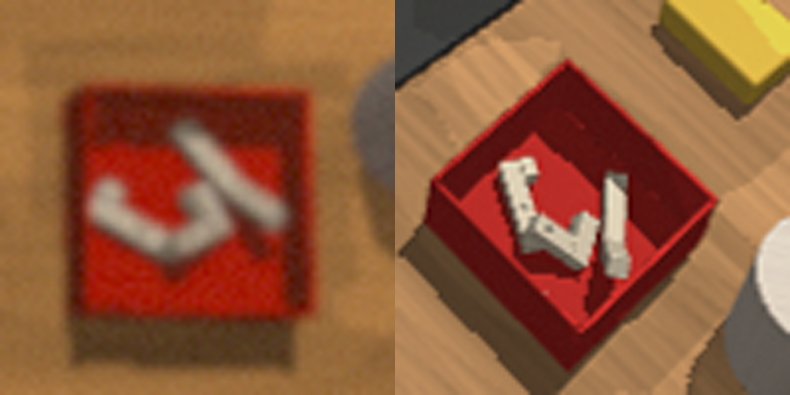

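```bash
python3 -c "
from cell import manip
print(manip.sign_off(), manip.read_state()['clock'])"
```

```text
the job is handed in; nothing more can be done
the job is handed in; nothing more can be done
```

The job is done and handed in after about 47 s of robot time. I slid the hatch open to its stop and put the four sound brackets in the bay. I then drew the hatch shut at a creep and put the three odd brackets (snapped short leg, snapped long leg, bent) in the scrap tub.

**Last checks:**
- **Case:** the four brackets lay flat in the bay before closing. The hatch stopped moving about 165 mm from its open position, with the push held to about 17 N, and the later picture shows it shut.
- **Tray:** only the felt tin is left on it.
- **Tub:** all three odd brackets are inside. The bent one came to rest tilted on its edge, clear of the rim, and looked the same in two pictures about 0.8 s apart.
- **Other things:** I saw no sign that the bystanders or the turquoise look-alike moved, though I only checked them by eye in the pictures.

**Disagreements:** the two cameras differed by 2–3 mm on bracket positions and up to about 5 mm on the case. I averaged them, and every grip closed on the first try. My bracket fits also labelled the round tin as a bracket, with a poor match, so I ignored it.

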